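# Probe the snap-die pockets and fit the die in the clear one

## Robot

A 6-joint arm with a two-finger parallel gripper is mounted at the origin on a cart in front of the work surface, level with it; the furniture and walls round the work are solid. World frame = base frame: x ahead of the robot, y to its left, z up, the work surface at z = 0. Lengths are in mm, angles in rad, forces in N, time in s.
With the tool pointing down it reaches from about 375 to 750 mm from the base axis. Payload 9 kg.
Tool frame: the origin (TCP) lies between the finger pads; the fingertips stand 25 mm ahead of it and the grasp point (between the pads) lies 6 mm ahead of it; z points along the fingers, y is the line along which they close (so a half turn about z gives the same grasp; the last joint's range is limited). The gripper opens to 85 mm and grips with 20 to 120 N. Pads are 22 mm wide; open, the fingers measure 114 mm over their backs; the gripper's body (76 mm by 85 mm) begins 54 mm behind the grasp point. The pads swing forward as they close: fully open they stand 13 mm farther back than shut.
Start: joints at [1.126, 0.104, 0.097, 1.564, 0, 1.353], TCP at [134.917, 584.663, 256.331] pointing down, gripper open.
Joint ranges: [-2.99, 2.99], [-0.84, 1.86], [-1.1, 1.16], [-1.84, 2.11], [-1.51, 1.56], [-3.14, 3.14]. Speed limits (rad/s): [2.22, 2.22, 2.57, 3.14, 3.14, 3.14].

## Interface

Orientations are given as a unit quaternion [w, x, y, z].
In Python, from cell import robot, viewer, job gives the robot as it stands.
- The arm moves only by the tool drive_tool, never from a script. Its argument "deltas" is a list of rows, each a list of 7 numbers: the finger opening in m, from 0 to 0.0854, then the shift along the tool's x, y, z in m, then the turn, a rotation vector about the tool's x, y, z in rad. A call has exactly 10 rows; each row shifts and turns the commanded pose from where the row before left it, along the tool's axes as they then stand; what a row does not reach is not made up. A row lasts 1/8 s, in which the tool goes at most 62.5 mm and 10.7 degrees, less where a joint would pass 70% of its speed; a pose out of reach is approached as far as the arm can. A call with a gripper value outside its range is refused whole. The fingers move at their own pace and stop on an object; "grip_force" is the grip in N (left out, the last holds). Time passes only in rows, so rows that do not move let the fingers close, or fill a call up. It gives the time, the measured TCP pose, the force, the opening and the grip force at its end, in the units of the state.
- robot.get_obs(): the state, without advancing time (a new reading comes with each control period).
- viewer.snapshot(name): name is "scene" or "top" or "wrist"; returns a dict with "pixels" (400x640x3 uint8, blue, green, red), "range_z" (400x640 float32, mm along the optical axis (not along the pixel's ray), 0 where there is no reading), "mtx" (3x3 intrinsics, pixels), "k1" (the pictures are not rectified: a ray, as slopes to the right and down, at radius r is drawn at 1 + k1 r^2 times it, then the intrinsics apply), "R" (3x3) and "t" (3): a world point X has camera coordinates R X + t. Camera axes: x right, y down, z forward; pixel columns grow to the right and rows downward; lengths in mm; the calibration is good to about 2 mm. A picture is of the moment at which its call begins.
- job.job_done(): hands the job in; it is judged then, once.
The state is a dict: "t": time; "joint_positions": joint angles; "qd": joint speeds; "tau": joint torques, N m; "position": TCP position; "orientation": TCP orientation; "force": force on the tool from outside, world axes, zero at the start; "torque": the same for the moment, N m; "grip_width": finger opening in mm; "grasp_force": force on a finger pad.
Only numpy, scipy, OpenCV 4.12 (cv2) and the standard library are available. Lean on these libraries where they do the work, as an engineer would, in place of code of your own. Each camera call takes 0.05 s, during which the arm holds its last target. There are 200 camera calls.

## Task

One of the two pockets in the green die block of the snap press still has a broken die shank stuck deep inside, and they look alike from above. Lower the depth rod gently into a pocket until it bottoms and judge by how far it went in; once it has touched the floor of the clear, full-depth pocket, put it back upright in its own hole in the wooden stand, collar down on the wood. Then take the brass die from the stand and press it, no harder than needed, into the clear pocket until its flange sits flush on the block, let go, and leave the other things on the table where they are.

Things in the scene. Friction and masses are not known exactly. Their poses are not given: they have to be found in the camera images.
- die_block: die block of the snap press, fixed: green cast holder, foot 62 x 112 mm, above it 52 x 102 mm, 44 mm high, with a steel insert that has two like pockets, 48 mm apart along the block's y. Origin: centre of its underside; z up. Pockets: 12 mm bore, 26 mm deep to a flat floor when clear. In one, drawn anew each time, a broken shank leaves only 11 to 15 mm of depth; it stays in
- pocket_left (a point): middle of the mouth of the pocket at the block's +y end, level with the block's top face (44 mm above the table); z up, out of the pocket
- pocket_right (a point): middle of the mouth of the pocket at the block's -y end, otherwise the same
- tool_stand: beech stand, fixed to the table, 56 x 124 x 58 mm high. Origin: centre of its underside; y along its length, z up. Two holes 50 mm deep in its top, 68 mm apart along y
- rod_place (a point): middle of the mouth of the depth rod's own hole (11 mm bore) at the stand's +y end, level with the stand's top (58 mm above the table)
- die_place (a point): middle of the mouth of the hole (19 mm bore) at the stand's -y end in which the die stands at the start, level with the stand's top
- depth_rod: depth rod, 55 to 90 g: black knurled grip, 14 mm across, from 4 to 33 mm above the origin, on a steel collar 19 mm across, 4 mm thick, over a 6 mm rod, 46 mm long, round tip. Red ring 26 mm above the tip: level with the block's face on the floor of a clear pocket. Origin: on the axis, underside of the collar; z up along the axis. It starts in its hole, collar on the wood
- rod_tip (a point): lower tip of the depth rod, 46 mm below its origin
- snap_die: brass die, 70 to 120 g: knurled round head, 16 mm across, from 4 to 33 mm above the origin, on a flange 26 mm across, 4 mm thick, over a steel shank, 11 mm across, 24 mm long (2 mm less than a clear pocket), tapered foot. Origin: on the axis, underside of the flange; z up along the axis. It starts in its hole in the stand, flange on the wood
- shank_tip (a point): lower end of the die's shank, 24 mm below its origin. Two sprung balls stand 1.5 mm out of the shank, 10 mm above this end. They catch at a pocket's mouth when the die is 8 mm in: about 8 N takes it past them, then 3 to 5 N keeps it sliding; it does not fall in by itself. It is home when the flange meets the block
- rolled_tape: bystander: yellow rolled tape measure, 49 x 52 x 15 mm, origin in its underside
- spool_green: bystander: green thread on a wooden spool, 33 mm across, 36 mm tall, origin in its underside
- spool_grey: bystander: cone of grey thread, 54 mm across, 86 mm tall, origin in its underside
Not all that is in view belongs to the job. Leave any purple look-alike of the snap_die alone.

How it is judged (in metres and radians):
On the way:
1. the depth rod has been lowered to the floor of the clear pocket (tip at least 24.5 mm below the mouth) while the die still stands in the stand (((horizontal distance between rod_tip and pocket_left below 0.006 m and z of rod_tip in the frame of pocket_left below -0.0245 m) or (horizontal distance between rod_tip and pocket_right below 0.006 m and z of rod_tip in the frame of pocket_right below -0.0245 m)) and horizontal distance between snap_die and die_place below 0.02 m), for 0.1 s.
At the end, for the whole second after the job is handed in: the die stands in the clear pocket with its flange within 1.2 mm of the block's face, within 2 mm of the pocket's axis and upright within 3 degrees; the depth rod stands upright in its own hole in the stand, its collar within 1.5 mm of the wood; both are released and at rest (((horizontal distance between snap_die and pocket_left below 0.002 m and z of snap_die in the frame of pocket_left below 0.0012 m and z of shank_tip in the frame of pocket_left below -0.0225 m) or (horizontal distance between snap_die and pocket_right below 0.002 m and z of snap_die in the frame of pocket_right below 0.0012 m and z of shank_tip in the frame of pocket_right below -0.0225 m)) and angle between the z axis of snap_die and the z axis of die_block, either way round below 0.06 rad and linear speed of each of snap_die, depth_rod below 0.01 m/s and horizontal distance between depth_rod and rod_place below 0.004 m and z of depth_rod in the frame of rod_place below 0.0015 m and angle between depth_rod's own z axis and vertical below 0.1 rad); the robot touches nothing.
It fails at once if the depth rod is pressed or knocked against the block with more than 18 N (contact force between depth_rod and die_block above 18 N).
It fails at once if the die is pressed or knocked against the block with more than 45 N in all (the sprung balls alone make some 15 N of it) (contact force between snap_die and die_block above 45 N).
It fails at once if a bystander (tape, green or grey spool) is shifted by more than 15 mm (distance of any of rolled_tape, spool_green, spool_grey from where it was at the start of the episode above 0.015 m).
It also fails if it takes over 72 s, if anything falls off the work surface, if the arm or the gripper's body presses on something with over 40 N, if the wrist force passes 120 N, or if a joint passes its speed limit or range.

## Working session

There is one attempt and no reset: what is moved stays moved. The work goes in short steps, Python scripts to look and compute and a tool call to move; the robot and the scene stay as the last step left them, time stands still between calls to the robot, and variables do not carry over. Pictures are saved under pics/ and viewed, at most 10 in all, crops included, and the job is handed in when it is done.

Besides the shell and the picture viewer there is one more tool, called after ">>>" as a command line: name --pt "numbers of a row" for each row, then --argument value for the rest. drive_tool: Moves the arm, as the interface text tells. Its arguments: {"type":"object","properties":{"deltas":{"type":"array","items":{"type":"array","items":{"type":"number"}}},"grip_force":{"type":"number"}},"required":["deltas"]}

```bash
mkdir -p pics; cat > h.py <<'E'
import numpy as np, cv2, pickle
from cell import robot, viewer, job
def snap(n,save=None):
    s=viewer.snapshot(n); 
    if save: cv2.imwrite('pics/'+save,s['pixels'])
    pickle.dump(s,open(f'{n}.pkl','wb')); return s
def load(n): return pickle.load(open(f'{n}.pkl','rb'))
def ray(s,u,v):
    K=np.array(s['mtx']); d=np.array([(u-K[0,2])/K[0,0],(v-K[1,2])/K[1,1]]); p=d.copy()
    for _ in range(20): p=d/(1+s['k1']*(p@p))
    return np.array([p[0],p[1],1.])
def px_z(s,u,v,z):  # intersect pixel ray with plane z
    R=np.array(s['R']);t=np.array(s['t']).ravel();c=-R.T@t;d=R.T@ray(s,u,v)
    return c+d*(z-c[2])/d[2]
def px_d(s,u,v):
    R=np.array(s['R']);t=np.array(s['t']).ravel()
    return R.T@(ray(s,u,v)*s['range_z'][int(round(v)),int(round(u))]-t)
def proj(s,X):
    R=np.array(s['R']);t=np.array(s['t']).ravel();p=R@np.array(X)+t;p=p[:2]/p[2];p=p*(1+s['k1']*(p@p));K=np.array(s['mtx'])
    return K[0,0]*p[0]+K[0,2],K[1,1]*p[1]+K[1,2]
E
python3 - <<'E'
from h import *
for n in('top','scene','wrist'): s=snap(n,n+'0.png'); print(n,(-np.array(s['R']).T@np.array(s['t']).ravel()).round())
o=robot.get_obs();print(o['position'],o['orientation'],o['t'],o['grip_width'])
E
```

```text
top [ 407.   81. 1120.]
scene [  97. -154.  827.]
wrist [ 55. 604. 372.]
[134.80748207 584.433017   255.69494355] [-1.67233718e-04  1.13148120e-01  9.93578000e-01 -4.81502711e-04] 0.15 85.49497961760841
```

View pics/top0.png

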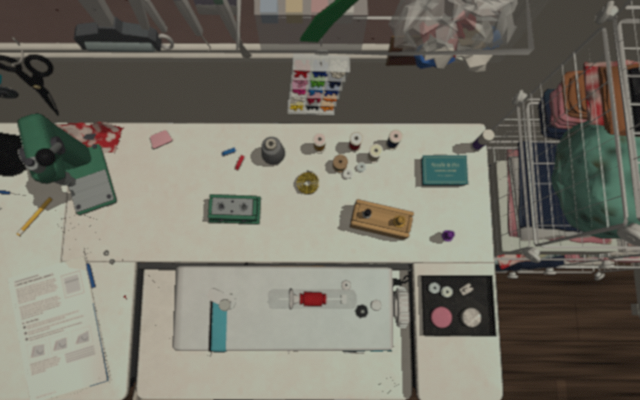

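View pics/scene0.png

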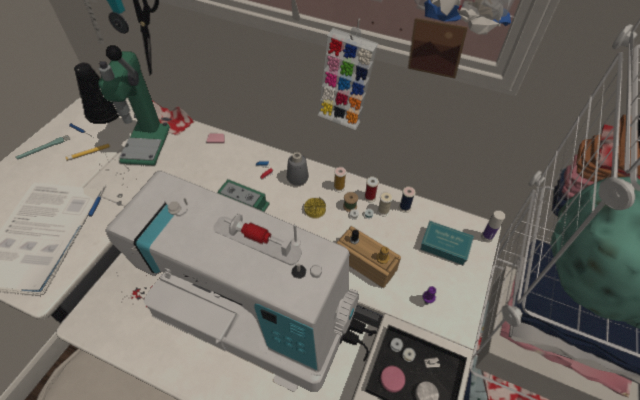

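Candidates in the top picture:
- Brass die: (400,220) in the stand. The purple look-alike at (448,236) is to be left alone.
- Depth rod: black grip at (366,212) in the stand.
- Die block: green with a steel insert at (234,208). The green machine at (85,170) and the teal box at (444,170) are not it.

Next is a close crop of the block and stand.

```bash
python3 - <<'E'
from h import *
s=load('top');im=s['pixels']
a=cv2.resize(im[185:245,200:270],None,fx=8,fy=8,interpolation=cv2.INTER_CUBIC)[:480]
b=cv2.resize(im[190:245,340:425],None,fx=9,fy=8,interpolation=cv2.INTER_CUBIC)
b=cv2.resize(im[190:245,345:420],None,fx=8,fy=8,interpolation=cv2.INTER_CUBIC)
c=np.zeros((480+0,560+0,3),np.uint8)
cv2.imwrite('pics/c1.png',cv2.convertScaleAbs(np.vstack([cv2.resize(im[190:230,200:266],None,fx=12,fy=7.3*12/7.3/1.6,interpolation=cv2.INTER_CUBIC),cv2.resize(im[195:240,350:416],None,fx=12,fy=12/1.6,interpolation=cv2.INTER_CUBIC)])[:600],alpha=1.6))
for u,v in((220,208),(247,208),(234,208),(366,212),(400,220),(382,216),(353,205),(411,212)): print(u,v,px_d(s,u,v).round(1))
E
```

```text
220 208 [591.8 277.6  29.4]
247 208 [589.4 218.2  44.9]
234 208 [589.4 245.6  43.9]
366 212 [574.1 -26.2  91.4]
400 220 [559.  -94.8  85.6]
382 216 [571.3 -62.5  58.5]
353 205 [ 6.045e+02 -7.600e+00 -4.000e-01]
411 212 [ 580.4 -123.3   54.7]
```

View pics/c1.png

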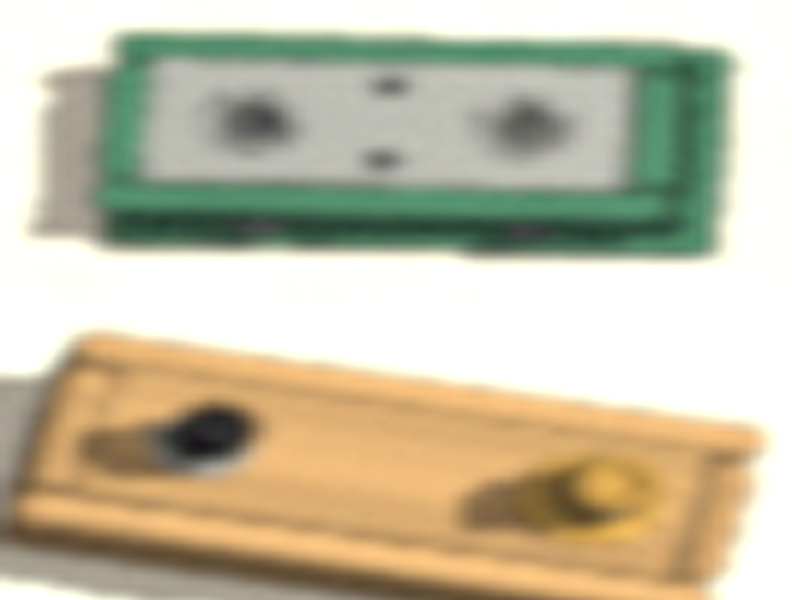

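```bash
python3 - <<'E'
from h import *
from scipy.spatial.transform import Rotation as Ro
s=load('top')
f=lambda u,v,z:print(u,v,px_z(s,u,v,z).round(1))
f(221.2,206.4,44);f(243.8,206.9,44);f(368.0,212.3,91);f(400.4,219.7,91)
w=load('wrist');print(np.array(w['R']).round(3),w['mtx'],w['k1'])
q=robot.get_obs()['orientation'];T=Ro.from_quat(np.r_[q[1:],q[0]]).as_matrix();print(T.round(3))
p=np.array(robot.get_obs()['position']);c=-np.array(w['R']).T@np.array(w['t']).ravel()
print('cam in tool',T.T@(c-p)); print('cam rot in tool\n',(T.T@np.array(w['R']).T).round(4))
E
```

```text
221.2 206.4 [592.7 272.6  44. ]
243.8 206.9 [591.8 225.1  44. ]
368.0 212.3 [573.6 -30.2  91. ]
400.4 219.7 [558.9 -94.7  91. ]
[[ 0.223  0.975  0.   ]
 [ 0.925 -0.212  0.314]
 [ 0.306 -0.07  -0.949]] [[311.63180529   0.         321.92363462]
 [  0.         311.63180529 200.36945555]
 [  0.           0.           1.        ]] -0.03459968700588134
[[-0.974  0.225 -0.   ]
 [ 0.225  0.974 -0.001]
 [ 0.    -0.001 -1.   ]]
cam in tool [  82.21110509    0.52088478 -115.90700937]
cam rot in tool
 [[ 0.0014 -0.9493 -0.3144]
 [ 1.      0.001   0.0016]
 [-0.0012 -0.3144  0.9493]]
```

>>> drive_tool --pt "0.04 -0.056 -0.0083 0 0 0 0" --pt "0.04 -0.056 -0.0083 0 0 0 0" --pt "0.04 -0.056 -0.0083 0 0 0 0" --pt "0.04 -0.056 -0.0083 0 0 0 0" --pt "0.04 -0.056 -0.0083 0 0 0 0" --pt "0.04 -0.048 -0.036 0.015 0 0 0" --pt "0.04 -0.048 -0.036 0.015 0 0 0" --pt "0.04 -0.048 -0.036 0.015 0 0 0" --pt "0.04 -0.048 -0.036 0.015 0 0 0" --pt "0.04 -0.048 -0.036 0.015 0 0 0"

```text
t: 1.4
position: [592.7, 250.2, 180.6]
orientation: [-0.0, 0.113, 0.994, 0.0]
force: [0.5, 0.5, 0.9]
grip_width: 39.8
grasp_force: 0.0
```

```bash
cat > tl.py <<'E'
from h import *
from scipy.spatial.transform import Rotation as Ro
def st():
    o=robot.get_obs();q=o['orientation'];return np.array(o['position']),Ro.from_quat(np.r_[q[1:],q[0]]).as_matrix(),o
def goto(x,y,z):
    p,T,o=st();print('t',o['t'],'pos',p.round(2),'F',np.round(o['force'],1),'w',round(o['grip_width'],2),'tool',T[:,0].round(4),T[:,2].round(4));print('delta tool mm',(T.T@(np.array([x,y,z])-p)).round(1))
E
python3 - <<'E'
from tl import *
goto(573.6,-30.2,220)
s=snap('wrist','w1.png'); print([proj(s,X) for X in((592.7,272.6,44),(591.8,225.1,44))])
E
```

```text
t 1.4 pos [592.7  250.24 180.61] F [0.5 0.5 0.9] w 39.83 tool [-9.744e-01  2.249e-01  2.000e-04] [-2.e-04  1.e-04 -1.e+00]
delta tool mm [ -44.4 -277.6  -39.4]
[(np.float64(346.44597352019264), np.float64(193.11921373800993)), (np.float64(291.9351509174788), np.float64(204.00755865811715))]
```

View pics/w1.png

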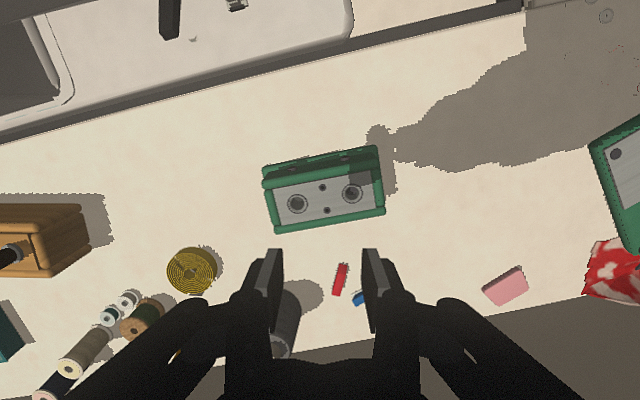

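Wrist view: the pockets are at about (297,204) and (352,192), between the fingers, which makes them about 4 mm off the top-camera estimate in y. Now to the stand.

>>> drive_tool --pt "0.04 -0.007 -0.0465 -0.0065 0 0 0" --pt "0.04 -0.007 -0.0465 -0.0065 0 0 0" --pt "0.04 -0.007 -0.0465 -0.0065 0 0 0" --pt "0.04 -0.007 -0.0465 -0.0065 0 0 0" --pt "0.04 -0.007 -0.0465 -0.0065 0 0 0" --pt "0.04 -0.007 -0.0465 -0.0065 0 0 0" --pt "0.04 0 0 0 0 0 0" --pt "0.04 0 0 0 0 0 0" --pt "0.04 0 0 0 0 0 0" --pt "0.04 0 0 0 0 0 0"

```text
t: 2.7
position: [569.9, -28.4, 220.1]
orientation: [-0.0, 0.112, 0.994, 0.0]
force: [-0.3, 0.1, 0.1]
grip_width: 40.2
grasp_force: 0.0
```

```bash
python3 - <<'E'
from tl import *
b=load('wrist'); pickle.dump(b,open('wblock.pkl','wb'))
cr=lambda s,u,v,h,f:cv2.resize(s['pixels'][v-h:v+h,u-int(h*1.33):u+int(h*1.33)],None,fx=f,fy=f,interpolation=cv2.INTER_CUBIC)
goto(573.6,-30.2,220)
s=snap('wrist')
a=cr(s,320,190,75,4)[:, :]; 
c=cr(b,324,198,35,8)[:,:744]
cv2.imwrite('pics/w2.png',a)
cv2.imwrite('pics/w3.png',c);print(a.shape,c.shape)
for i in range(2):
  u,v=((297,204),(352,192.5))[i];print(px_z(b,u,v,44))
print([proj(s,X) for X in((573.6,-30.2,91),(558.9,-94.7,91))])
E
```

```text
t 2.7 pos [569.94 -28.42 220.1 ] F [-0.3  0.1  0.1] w 40.16 tool [-9.747e-01  2.235e-01  4.000e-04] [-3.e-04  3.e-04 -1.e+00]
delta tool mm [-4.  -0.9  0.1]
(600, 792, 3) (560, 736, 3)
[592.76595582 229.33564004  44.        ]
[593.21598194 277.29853866  44.        ]
[(np.float64(319.6025990531538), np.float64(206.0644917439259)), (np.float64(240.40198685188392), np.float64(206.0815470542831))]
```

View pics/w2.png

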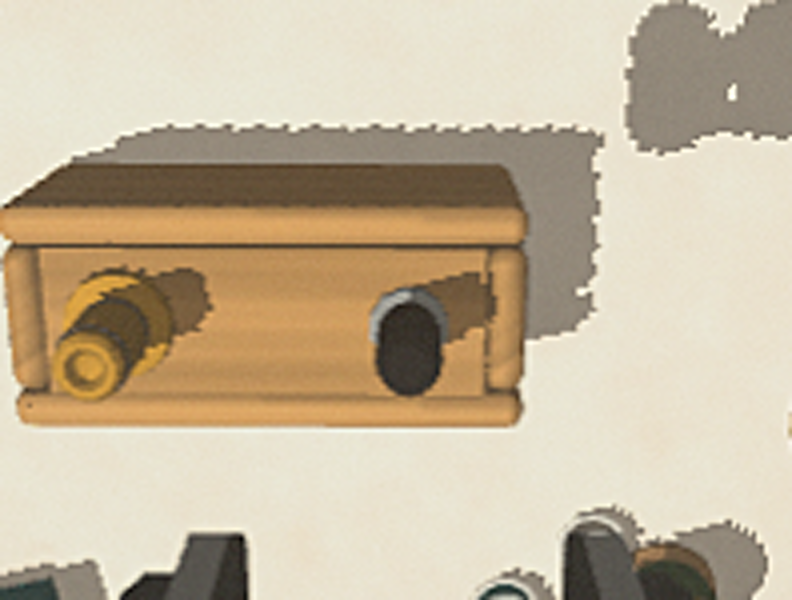

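View pics/w3.png

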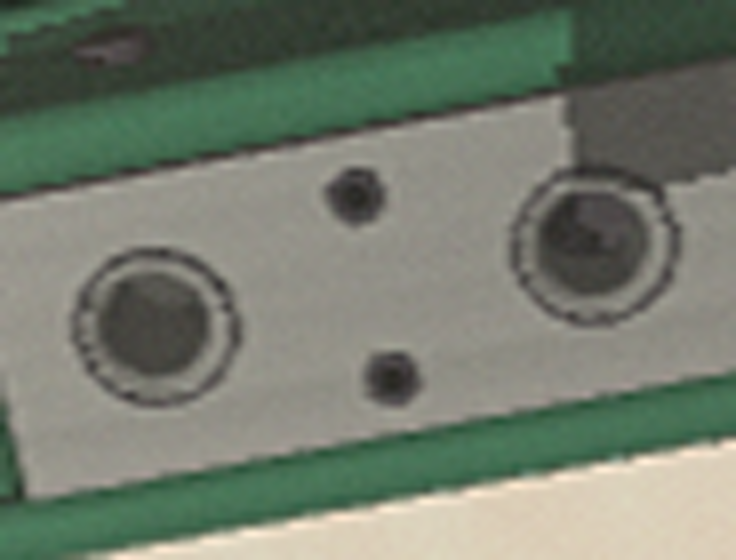

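Wrist pictures: rod grip top at about (322.9,205.6), die head top at about (243.4,206.1), and pocket rims at (297.2,203.3) and (351.9,193.2).

```bash
python3 - <<'E'
from tl import *
b=pickle.load(open('wblock.pkl','rb'));s=load('wrist')
print('pR',px_z(b,297.2,203.3,44).round(1),'pL',px_z(b,351.9,193.2,44).round(1))
r=px_z(s,322.9,205.6,91);d=px_z(s,243.4,206.1,91);d2=px_z(s,250.1,194.6,62);print(r.round(1),d.round(1),np.linalg.norm(r-d),d2.round(1))
print(px_z(s,221+(370+447)/8,115+325/4,62))
print('depth checks',px_d(s,323,204).round(1),px_d(s,243,206).round(1),px_d(b,297,215)[2],px_d(b,324,198)[2])
goto(r[0],r[1],105)
E
```

```text
pR [592.2 229.7  44. ] pL [593.8 277.1  44. ]
[573.8 -27.4  91. ] [559.5 -92.3  91. ] 66.39028134305273 [558.3 -92.6  62. ]
[574.865629   -27.32230863  62.        ]
depth checks [573.3 -27.2  88.5] [560.3 -93.8  87.4] 43.668808562146026 42.74221449001224
t 2.75 pos [569.97 -28.57 220.15] F [ 0.8  0.1 -0.6] w 39.8 tool [-9.747e-01  2.237e-01  2.000e-04] [-2.e-04  2.e-04 -1.e+00]
delta tool mm [ -3.5   2.  115.1]
```

>>> drive_tool --pt "0.04 -0.0035 0.002 0.03 0 0 0" --pt "0.04 0 0 0.03 0 0 0" --pt "0.04 0 0 0.03 0 0 0" --pt "0.04 0 0 0.022 0 0 0" --pt "0.04 0 0 0.012 0 0 0" --pt "0.04 0 0 0.008 0 0 0" --pt "0.03 0 0 0 0 0 0" --pt "0.022 0 0 0 0 0 0" --pt "0.022 0 0 0 0 0 0" --pt "0.022 0 0 0 0 0 0" --grip_force 30

```text
t: 4.0
position: [574.1, -28.3, 88.7]
orientation: [0.0, 0.113, 0.994, -0.0]
force: [0.4, -0.5, 0.6]
grip_width: 22.0
grasp_force: 0.0
```

```bash
python3 - <<'E'
from tl import *
goto(573.6,-27.4,87)
s=snap('wrist');cv2.imwrite('pics/w4.png',cv2.resize(s['pixels'][190:340,220:420],None,fx=4,fy=4,interpolation=cv2.INTER_CUBIC))
E
```

```text
t 4.0 pos [574.08 -28.3   88.69] F [ 0.4 -0.5  0.6] w 22.0 tool [-9.744e-01  2.249e-01 -6.000e-04] [ 6.e-04 -1.e-04 -1.e+00]
delta tool mm [0.7 0.8 1.7]
```

View pics/w4.png

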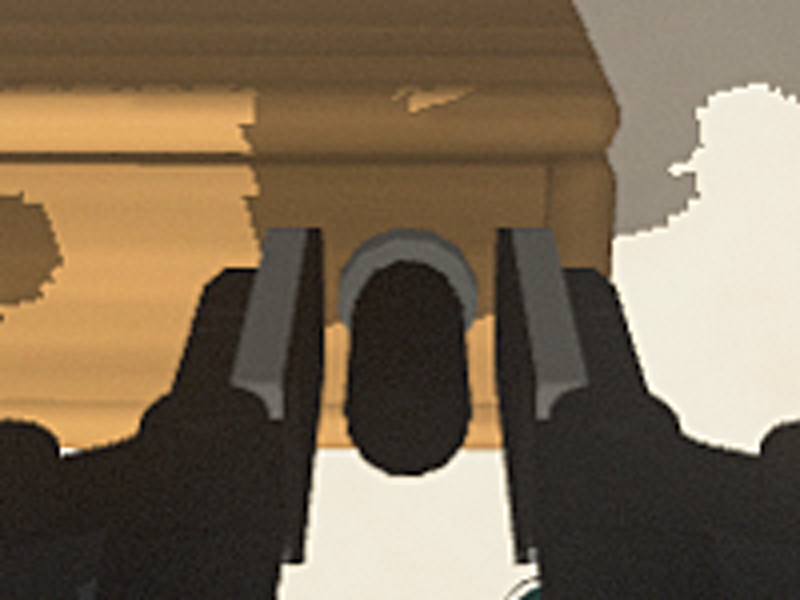

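>>> drive_tool --pt "0.016 0 0 0 0 0 0" --pt "0.005 0 0 0 0 0 0" --pt "0.005 0 0 0 0 0 0" --pt "0.005 0 0 0 0 0 0" --pt "0.005 0 0 0 0 0 0" --pt "0.005 0 0 0 0 0 0" --pt "0.005 0 0 0 0 0 0" --pt "0.005 0 0 0 0 0 0" --pt "0.005 0 0 0 0 0 0" --pt "0.005 0 0 0 0 0 0" --grip_force 60

```text
t: 5.3
position: [574.0, -28.3, 88.5]
orientation: [0.0, 0.113, 0.994, -0.0]
force: [-0.5, -0.0, 5.0]
grip_width: 12.0
grasp_force: 58.5
```

```bash
python3 - <<'E'
from tl import *
goto(573.6,-27.4,87)
E
```

```text
t 5.3 pos [574.   -28.29  88.54] F [-0.5 -0.   5. ] w 12.02 tool [-9.744e-01  2.249e-01 -4.000e-04] [ 4.e-04 -1.e-04 -1.e+00]
delta tool mm [0.6 0.8 1.5]
```

>>> drive_tool --pt "0.005 0 0 -0.01 0 0 0" --pt "0.005 0 0 -0.02 0 0 0" --pt "0.005 0 0 -0.02 0 0 0" --pt "0.005 0 0 -0.02 0 0 0" --pt "0.005 0 0 -0.02 0 0 0" --pt "0.005 0 0 -0.02 0 0 0" --pt "0.005 0 0 0 0 0 0" --pt "0.005 0 0 0 0 0 0" --pt "0.005 0 0 0 0 0 0" --pt "0.005 0 0 0 0 0 0"

```text
t: 6.55
position: [573.5, -28.1, 197.5]
orientation: [-0.001, 0.113, 0.994, 0.0]
force: [0.7, 0.2, -1.0]
grip_width: 12.2
grasp_force: 58.4
```

```bash
python3 - <<'E'
from tl import *
goto(593.8,277.1,135)
s=snap('wrist');cv2.imwrite('pics/w5.png',cv2.resize(s['pixels'][150:340,200:440],None,fx=3.15,fy=3.15,interpolation=cv2.INTER_CUBIC))
E
```

```text
t 6.55 pos [573.5  -28.12 197.54] F [ 0.7  0.2 -1. ] w 12.23 tool [-0.9744  0.2249  0.0012] [-1.1e-03  4.0e-04 -1.0e+00]
delta tool mm [ 48.8 302.   62.6]
```

View pics/w5.png

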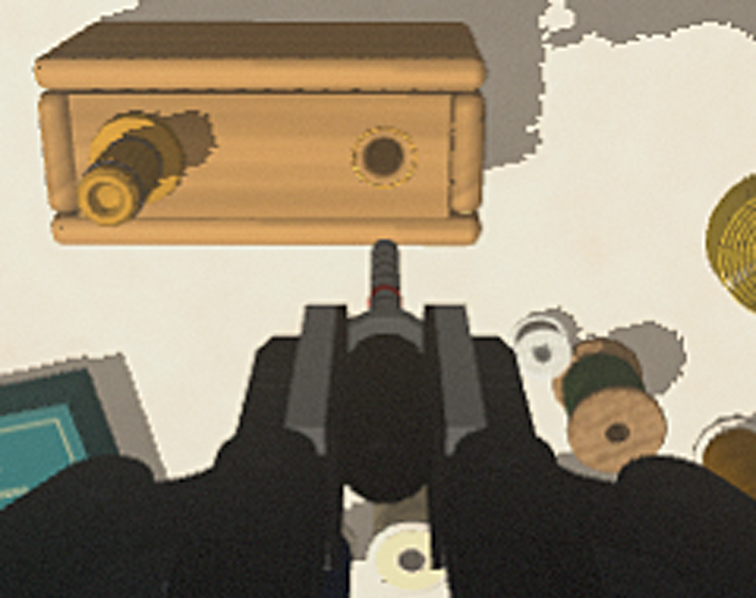

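The rod is held upright, its tip at about (322,227). Its empty hole is at (321.9,199.8) and serves to calibrate the wrist camera against the TCP.

```bash
python3 - <<'E'
from tl import *
s=load('wrist'); b=pickle.load(open('wblock.pkl','rb'))
h=lambda x,y,z:px_z(s,200+(x+.5)/3.15-.5,150+(y+.5)/3.15-.5,z).round(1)
print('hole',h(384,157,58),h(384,157,55)); print('flange',h(137,162,62),'tip',h(384,244,121))
# pockets again
print(px_z(b,297.2,203.3,44-2.5).round(1),px_z(b,351.9,193.2,44-2.5).round(1))
E
```

```text
hole [575.1 -27.8  58. ] [576.1 -28.   55. ]
flange [560.3 -92.9  62. ] tip [574.  -27.5 121. ]
[593.  229.3  41.5] [594.6 277.2  41.5]
```

>>> drive_tool --pt "0.005 0.008 0.05 0 0 0 0" --pt "0.005 0.008 0.05 0 0 0 0" --pt "0.005 0.008 0.05 0 0 0 0" --pt "0.005 0.008 0.05 0 0 0 0" --pt "0.005 0.008 0.05 0 0 0 0" --pt "0.005 0.0095 0.051 0 0 0 0" --pt "0.005 0 0 0.025 0 0 0" --pt "0.005 0 0 0.025 0 0 0" --pt "0.005 0 0 0.016 0 0 0" --pt "0.005 0 0 0 0 0 0"

```text
t: 7.85
position: [592.5, 275.9, 130.9]
orientation: [-0.001, 0.113, 0.994, -0.0]
force: [-0.1, 0.9, 0.4]
grip_width: 12.3
grasp_force: 58.7
```

```bash
python3 - <<'E'
from tl import *
goto(593.0,276.5,125)
s=snap('wrist');cv2.imwrite('pics/w6.png',cv2.resize(s['pixels'][180:280,255:385],None,fx=6,fy=6,interpolation=cv2.INTER_CUBIC))
E
```

```text
t 7.85 pos [592.46 275.87 130.9 ] F [-0.1  0.9  0.4] w 12.32 tool [-0.9743  0.2251  0.0022] [-2.4e-03 -5.0e-04 -1.0e+00]
delta tool mm [-0.4  0.7  5.9]
```

View pics/w6.png

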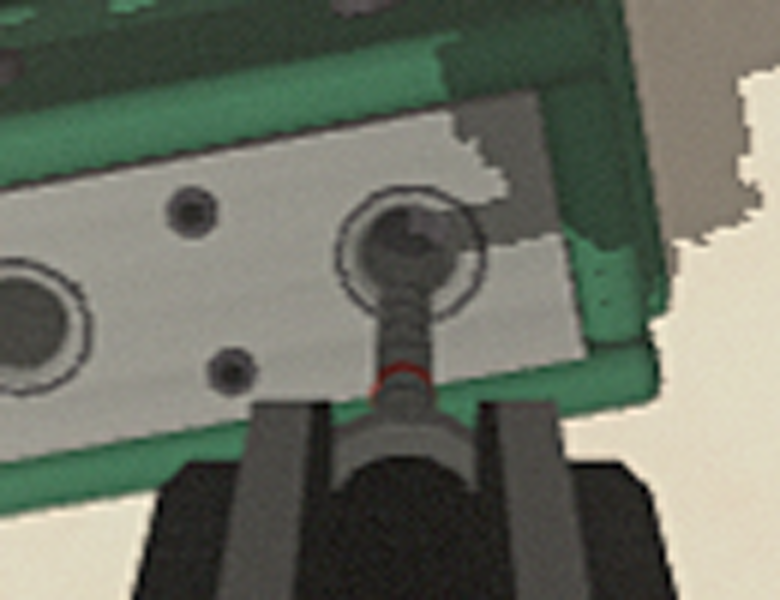

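The rod hangs over the left pocket. The rod axis is at crop x=405 and the pocket rim centre at (411,254), which is full-frame (323.1,221.9). I'll work out the offset from that.

```bash
python3 - <<'E'
from tl import *
s=load('wrist');p,T,o=st()
a=px_z(s,323.1,221.9,44);a2=px_z(s,255+17/6,180+327/6,44);print(a,a2,'tool-frame offset',T.T@(a-p))
print(px_z(s,255+405/6-.5,230,54))
E
```

```text
[593.57735018 277.30731709  44.        ] [592.62385775 229.7951014   44.        ] tool-frame offset [-0.14560411  1.4209435  88.29020646]
[595.16427912 276.14519332  54.        ]
```

>>> drive_tool --pt "0.005 0 0.0008 0 0 0 0" --pt "0.005 0 0 0.003 0 0 0" --pt "0.005 0 0 0.003 0 0 0" --pt "0.005 0 0 0.003 0 0 0" --pt "0.005 0 0 0.002 0 0 0" --pt "0.005 0 0 0.002 0 0 0" --pt "0.005 0 0 0.002 0 0 0" --pt "0.005 0 0 0.002 0 0 0" --pt "0.005 0 0 0.002 0 0 0" --pt "0.005 0 0 0 0 0 0"

```text
t: 9.15
position: [593.4, 277.0, 113.1]
orientation: [-0.0, 0.113, 0.994, -0.0]
force: [0.5, 0.8, -1.2]
grip_width: 12.0
grasp_force: 58.7
```

>>> drive_tool --pt "0.005 0 0 0.0006 0 0 0" --pt "0.005 0 0 0.0006 0 0 0" --pt "0.005 0 0 0.0004 0 0 0" --pt "0.005 0 0 0.0003 0 0 0" --pt "0.005 0 0 0.0002 0 0 0" --pt "0.005 0 0 0.0002 0 0 0" --pt "0.005 0 0 0.0002 0 0 0" --pt "0.005 0 0 0.0002 0 0 0" --pt "0.005 0 0 0.0002 0 0 0" --pt "0.005 0 0 0 0 0 0"

```text
t: 10.4
position: [593.5, 277.0, 110.4]
orientation: [0.0, 0.113, 0.994, 0.0]
force: [-0.2, 0.2, -0.9]
grip_width: 12.1
grasp_force: 58.7
```

>>> drive_tool --pt "0.005 0 0 0.0002 0 0 0" --pt "0.005 0 0 0.0002 0 0 0" --pt "0.005 0 0 0.0002 0 0 0" --pt "0.005 0 0 0.0002 0 0 0" --pt "0.005 0 0 0.0002 0 0 0" --pt "0.005 0 0 0 0 0 0" --pt "0.005 0 0 0 0 0 0" --pt "0.005 0 0 0 0 0 0" --pt "0.005 0 0 0 0 0 0" --pt "0.005 0 0 0 0 0 0"

```text
t: 11.65
position: [593.5, 277.0, 109.4]
orientation: [0.0, 0.113, 0.994, 0.0]
force: [0.1, -0.3, -0.5]
grip_width: 11.8
grasp_force: 58.7
```

>>> drive_tool --pt "0.005 0 0 0.00015 0 0 0" --pt "0.005 0 0 0.00015 0 0 0" --pt "0.005 0 0 0.00015 0 0 0" --pt "0.005 0 0 0.00015 0 0 0" --pt "0.005 0 0 0.00015 0 0 0" --pt "0.005 0 0 0.00015 0 0 0" --pt "0.005 0 0 0.00015 0 0 0" --pt "0.005 0 0 0.00015 0 0 0" --pt "0.005 0 0 0.00015 0 0 0" --pt "0.005 0 0 0.00015 0 0 0"

```text
t: 12.9
position: [593.5, 277.0, 107.9]
orientation: [0.0, 0.113, 0.994, 0.0]
force: [0.2, 0.4, -1.0]
grip_width: 12.1
grasp_force: 58.7
```

>>> drive_tool --pt "0.005 0 0 0.00015 0 0 0" --pt "0.005 0 0 0.00015 0 0 0" --pt "0.005 0 0 0.00015 0 0 0" --pt "0.005 0 0 0.00015 0 0 0" --pt "0.005 0 0 0.00015 0 0 0" --pt "0.005 0 0 0.00015 0 0 0" --pt "0.005 0 0 0.00015 0 0 0" --pt "0.005 0 0 0.00015 0 0 0" --pt "0.005 0 0 0.00015 0 0 0" --pt "0.005 0 0 0.00015 0 0 0"

```text
t: 14.15
position: [593.6, 277.0, 106.7]
orientation: [0.0, 0.113, 0.994, 0.0]
force: [-0.6, 0.4, 2.7]
grip_width: 11.9
grasp_force: 58.8
```

>>> drive_tool --pt "0.005 0 0 0.0001 0 0 0" --pt "0.005 0 0 0.0001 0 0 0" --pt "0.005 0 0 0.0001 0 0 0" --pt "0.005 0 0 0.0001 0 0 0" --pt "0.005 0 0 0.0001 0 0 0" --pt "0.005 0 0 0.0001 0 0 0" --pt "0.005 0 0 0 0 0 0" --pt "0.005 0 0 0 0 0 0" --pt "0.005 0 0 0 0 0 0" --pt "0.005 0 0 0 0 0 0"

```text
t: 15.4
position: [593.8, 277.0, 106.5]
orientation: [0.0, 0.113, 0.994, 0.0]
force: [-0.7, -1.0, 6.8]
grip_width: 12.0
grasp_force: 59.1
```

Bottomed at about 14 mm, so the left pocket is blocked. On to the right one.

>>> drive_tool --pt "0.005 0 0 -0.007 0 0 0" --pt "0.005 0 0 -0.007 0 0 0" --pt "0.005 0 0 -0.007 0 0 0" --pt "0.005 -0.0023 -0.0117 0 0 0 0" --pt "0.005 -0.0023 -0.0117 0 0 0 0" --pt "0.005 -0.0023 -0.0117 0 0 0 0" --pt "0.005 -0.0024 -0.0117 0 0 0 0" --pt "0.005 0 0 0 0 0 0" --pt "0.005 0 0 0 0 0 0" --pt "0.005 0 0 0 0 0 0"

```text
t: 16.65
position: [592.0, 229.6, 126.8]
orientation: [-0.0, 0.113, 0.994, 0.0]
force: [0.5, -0.7, -0.3]
grip_width: 12.3
grasp_force: 58.7
```

```bash
python3 - <<'E'
from tl import *
goto(592.0,229.3,98.5)
s=snap('wrist');cv2.imwrite('pics/w7.png',cv2.resize(s['pixels'][180:280,255:385],None,fx=6,fy=6,interpolation=cv2.INTER_CUBIC))
E
```

```text
t 16.65 pos [591.96 229.62 126.81] F [ 0.5 -0.7 -0.3] w 12.28 tool [-0.9745  0.2245  0.    ] [ 0.e+00  2.e-04 -1.e+00]
delta tool mm [-0.1 -0.3 28.3]
```

>>> drive_tool --pt "0.005 0 0 0.003 0 0 0" --pt "0.005 0 0 0.001 0 0 0" --pt "0.005 0 0 0.001 0 0 0" --pt "0.005 0 0 0.0005 0 0 0" --pt "0.005 0 0 0.0005 0 0 0" --pt "0.005 0 0 0.0005 0 0 0" --pt "0.005 0 0 0.0005 0 0 0" --pt "0.005 0 0 0.0005 0 0 0" --pt "0.005 0 0 0.0005 0 0 0" --pt "0.005 0 0 0 0 0 0"

```text
t: 17.95
position: [592.0, 229.3, 118.8]
orientation: [-0.0, 0.113, 0.994, 0.0]
force: [0.8, 0.1, -1.0]
grip_width: 12.3
grasp_force: 58.7
```

>>> drive_tool --pt "0.005 0 0 0.002 0 0 0" --pt "0.005 0 0 0.003 0 0 0" --pt "0.005 0 0 0.003 0 0 0" --pt "0.005 0 0 0.003 0 0 0" --pt "0.005 0 0 0.003 0 0 0" --pt "0.005 0 0 0.003 0 0 0" --pt "0.005 0 0 0.002 0 0 0" --pt "0.005 0 0 0.001 0 0 0" --pt "0.005 0 0 0.001 0 0 0" --pt "0.005 0 0 0 0 0 0"

```text
t: 19.2
position: [592.0, 229.3, 97.8]
orientation: [0.0, 0.113, 0.994, 0.0]
force: [1.1, 0.7, -0.5]
grip_width: 12.1
grasp_force: 58.7
```

>>> drive_tool --pt "0.005 0 0 0.0003 0 0 0" --pt "0.005 0 0 0.0003 0 0 0" --pt "0.005 0 0 0.0003 0 0 0" --pt "0.005 0 0 0.0002 0 0 0" --pt "0.005 0 0 0.0002 0 0 0" --pt "0.005 0 0 0.0002 0 0 0" --pt "0.005 0 0 0.0001 0 0 0" --pt "0.005 0 0 0.0001 0 0 0" --pt "0.005 0 0 0.0001 0 0 0" --pt "0.005 0 0 0 0 0 0"

```text
t: 20.45
position: [592.0, 229.3, 96.0]
orientation: [-0.0, 0.113, 0.994, 0.0]
force: [-0.5, -0.4, -0.7]
grip_width: 12.0
grasp_force: 58.7
```

Depth is about 24.5 mm with no contact yet. I'll continue gently.

>>> drive_tool --pt "0.005 0 0 0.0002 0 0 0" --pt "0.005 0 0 0.0002 0 0 0" --pt "0.005 0 0 0.0002 0 0 0" --pt "0.005 0 0 0.0002 0 0 0" --pt "0.005 0 0 0.0002 0 0 0" --pt "0.005 0 0 0.0002 0 0 0" --pt "0.005 0 0 0.0002 0 0 0" --pt "0.005 0 0 0.0001 0 0 0" --pt "0.005 0 0 0.0001 0 0 0" --pt "0.005 0 0 0 0 0 0"

```text
t: 21.7
position: [592.0, 229.3, 94.5]
orientation: [0.0, 0.113, 0.994, 0.0]
force: [-0.6, 0.5, -0.9]
grip_width: 12.6
grasp_force: 58.7
```

>>> drive_tool --pt "0.005 0 0 0.0002 0 0 0" --pt "0.005 0 0 0.0002 0 0 0" --pt "0.005 0 0 0.0002 0 0 0" --pt "0.005 0 0 0.0002 0 0 0" --pt "0.005 0 0 0.0001 0 0 0" --pt "0.005 0 0 0.0001 0 0 0" --pt "0.005 0 0 0.0001 0 0 0" --pt "0.005 0 0 0.0001 0 0 0" --pt "0.005 0 0 0 0 0 0" --pt "0.005 0 0 0 0 0 0"

```text
t: 22.95
position: [592.3, 229.3, 93.8]
orientation: [0.0, 0.113, 0.994, 0.0]
force: [-1.1, -1.2, 6.6]
grip_width: 12.1
grasp_force: 59.0
```

>>> drive_tool --pt "0.005 0 0 -0.005 0 0 0" --pt "0.005 0 0 -0.025 0 0 0" --pt "0.005 0 0 -0.04 0 0 0" --pt "0.005 -0.008 -0.051 0 0 0 0" --pt "0.005 -0.008 -0.051 0 0 0 0" --pt "0.005 -0.008 -0.051 0 0 0 0" --pt "0.005 -0.008 -0.051 0 0 0 0" --pt "0.005 -0.0084 -0.051 0 0 0 0" --pt "0.005 0 0 0 0 0 0" --pt "0.005 0 0 0 0 0 0"

```text
t: 24.2
position: [573.9, -28.0, 163.0]
orientation: [-0.0, 0.113, 0.994, 0.0]
force: [-0.3, -0.2, -0.9]
grip_width: 12.1
grasp_force: 58.8
```

```bash
python3 - <<'E'
from tl import *
goto(574.0,-28.3,89.5)
E
```

```text
t 24.2 pos [573.89 -28.05 163.02] F [-0.3 -0.2 -0.9] w 12.06 tool [-9.743e-01  2.254e-01  5.000e-04] [-3.e-04  6.e-04 -1.e+00]
delta tool mm [-0.2 -0.3 73.5]
```

>>> drive_tool --pt "0.005 0 0 0.02 0 0 0" --pt "0.005 0 0 0.006 0 0 0" --pt "0.005 0 0 0.006 0 0 0" --pt "0.005 0 0 0.01 0 0 0" --pt "0.005 0 0 0.012 0 0 0" --pt "0.005 0 0 0.01 0 0 0" --pt "0.005 0 0 0.006 0 0 0" --pt "0.005 0 0 0.003 0 0 0" --pt "0.005 0 0 0.001 0 0 0" --pt "0.005 0 0 0 0 0 0"

```text
t: 25.45
position: [574.2, -28.3, 89.5]
orientation: [0.0, 0.113, 0.994, -0.0]
force: [0.5, 0.8, -1.4]
grip_width: 12.4
grasp_force: 58.8
```

>>> drive_tool --pt "0.005 0 0 0.0006 0 0 0" --pt "0.005 0 0 0.0006 0 0 0" --pt "0.012 0 0 0 0 0 0" --pt "0.024 0 0 0 0 0 0" --pt "0.036 0 0 0 0 0 0" --pt "0.036 0 0 0 0 0 0" --pt "0.036 0 0 -0.01 0 0 0" --pt "0.036 0 0 -0.03 0 0 0" --pt "0.036 0 0 -0.05 0 0 0" --pt "0.036 0 -0.04 -0.04 0 0 0"

```text
t: 26.7
position: [565.5, -66.1, 220.8]
orientation: [0.001, 0.112, 0.994, 0.0]
force: [0.9, -0.9, -0.2]
grip_width: 36.2
grasp_force: 0.0
```

```bash
python3 - <<'E'
from tl import *
goto(558.7,-94,89)
s=snap('wrist');cv2.imwrite('pics/w8.png',cv2.resize(s['pixels'][110:260,220:420],None,fx=4,fy=4,interpolation=cv2.INTER_CUBIC))
im=s['pixels'].astype(int)
# brass: r-b large and saturated vs wood ; flange/ head detection by depth
P=[]
for v in range(110,280):
  for u in range(200,440):
    if s['range_z'][v,u]>0:
      X=px_d(s,u,v)
      if 80<X[2]<100 and 520<X[0]<600 and -120<X[1]<0: P.append(X)
P=np.array(P)
for m,n in((P[:,1]<-65,'die'),(P[:,1]>-55,'rod')):
  Q=P[m]; 
  if len(Q): Q=Q[Q[:,2]>Q[:,2].max()-3];print(n,len(Q),Q.mean(0).round(1),np.ptp(Q,axis=0).round(1))
E
```

```text
t 26.7 pos [565.47 -66.1  220.78] F [ 0.9 -0.9 -0.2] w 36.16 tool [-0.9751  0.2217 -0.0019] [ 1.9e-03 -1.0e-04 -1.0e+00]
delta tool mm [  0.7 -28.8 131.8]
die 176 [559.9 -94.5  89.4] [14.3 15.2  3. ]
rod 131 [575.7 -28.1  89.3] [12.1 11.2  3. ]
```

>>> drive_tool --pt "0.036 0.0005 -0.029 0 0 0 0" --pt "0.036 0 0 0.03 0 0 0" --pt "0.036 0 0 0.04 0 0 0" --pt "0.036 0 0 0.035 0 0 0" --pt "0.036 0 0 0.015 0 0 0" --pt "0.036 0 0 0.009 0 0 0" --pt "0.036 0 0 0.003 0 0 0" --pt "0.022 0 0 0 0 0 0" --pt "0.014 0 0 0 0 0 0" --pt "0.006 0 0 0 0 0 0" --grip_force 60

```text
t: 28.0
position: [558.8, -95.5, 87.5]
orientation: [0.001, 0.113, 0.994, -0.0]
force: [-0.2, 1.1, 7.4]
grip_width: 14.3
grasp_force: 58.8
```

>>> drive_tool --pt "0.006 0 0 0 0 0 0" --pt "0.006 0 0 0 0 0 0" --pt "0.006 0 0 0 0 0 0" --pt "0.006 0 0 0 0 0 0" --pt "0.006 0 0 0 0 0 0" --pt "0.006 0 0 -0.01 0 0 0" --pt "0.006 0 0 -0.02 0 0 0" --pt "0.006 0 0 -0.03 0 0 0" --pt "0.006 0 0 -0.03 0 0 0" --pt "0.006 0 0 0 0 0 0"

```text
t: 29.25
position: [559.7, -96.1, 179.9]
orientation: [0.003, 0.113, 0.994, -0.001]
force: [-0.2, -0.0, -1.6]
grip_width: 14.1
grasp_force: 58.6
```

```bash
python3 - <<'E'
from tl import *
goto(592,229.3,88)
E
```

```text
t 29.25 pos [559.66 -96.11 179.93] F [-0.2 -0.  -1.6] w 14.12 tool [-0.9744  0.2248 -0.0055] [ 0.0052 -0.0022 -1.    ]
delta tool mm [ 42.2 324.4  91.4]
```

>>> drive_tool --pt "0.006 0.007 0.054 0 0 0 0" --pt "0.006 0.007 0.054 0 0 0 0" --pt "0.006 0.007 0.054 0 0 0 0" --pt "0.006 0.007 0.054 0 0 0 0" --pt "0.006 0.007 0.054 0 0 0 0" --pt "0.006 0.007 0.054 0 0 0 0" --pt "0.006 0 0 0.03 0 0 0" --pt "0.006 0 0 0.03 0 0 0" --pt "0.006 0 0 0.01 0 0 0" --pt "0.006 0 0 0 0 0 0"

```text
t: 30.5
position: [589.5, 229.5, 105.6]
orientation: [-0.001, 0.113, 0.994, -0.0]
force: [-0.8, 0.6, -0.8]
grip_width: 14.2
grasp_force: 59.1
```

```bash
python3 - <<'E'
from tl import *
goto(592,229.3,105.5)
s=snap('wrist');cv2.imwrite('pics/w9.png',cv2.resize(s['pixels'][185:285,255:385],None,fx=6,fy=6,interpolation=cv2.INTER_CUBIC))
p,T,o=st()
for z in(44,50,60): print(z,proj(s,p+T[:,2]*(p[2]-z)))
E
```

```text
t 30.5 pos [589.52 229.54 105.57] F [-0.8  0.6 -0.8] w 14.19 tool [-0.9743  0.225   0.0012] [-1.3e-03 -1.0e-04 -1.0e+00]
delta tool mm [-2.5  0.3  0.1]
44 (np.float64(320.8984921606558), np.float64(237.01259608208753))
50 (np.float64(320.87431382789276), np.float64(241.20901020826082))
60 (np.float64(320.8306532031992), np.float64(248.79131655658173))
```

View pics/w9.png

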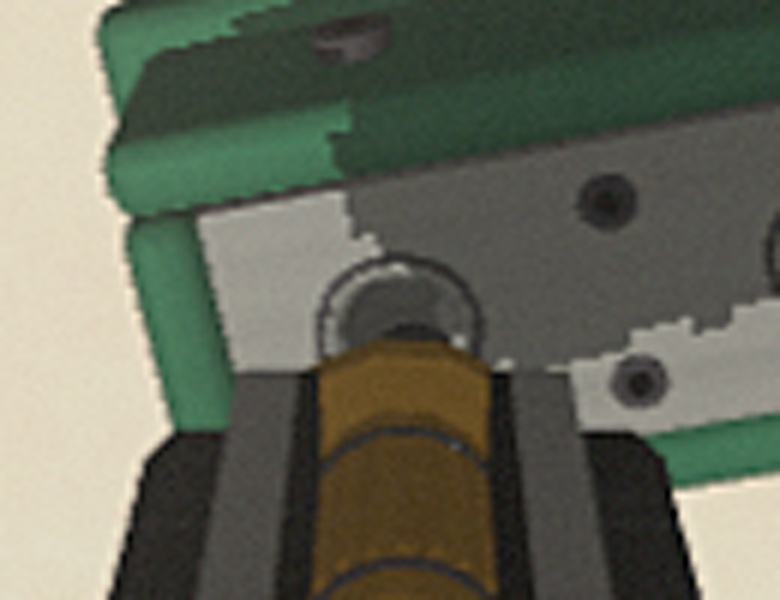

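Pocket ring centre is at crop (400.5,331), full-frame (321.3,239.8). The flange's lower near edge apex is at crop (403.5,338), full-frame row 240.9.

```bash
python3 - <<'E'
from tl import *
s=load('wrist');p,T,o=st()
for zt in(29,30): print('edge pred',proj(s,p+T@np.array([13,0,zt])),'per mm x',proj(s,p+T@np.array([14,0,zt])))
a=px_z(s,321.3,239.75,44);print('pocket',a,T.T@(a-p));a=px_z(s,321.3,239.75,42);print(T.T@(a-p))
# edge by depth: brass points range of heights & tool coords near apex column
for v in range(238,262,2): 
  X=T.T@(px_d(s,322,v)-p);print(v,X.round(1),s['pixels'][v,322])
E
```

```text
edge pred (np.float64(320.7482578919824), np.float64(241.79023636774403)) per mm x (np.float64(320.74883338037574), np.float64(240.00523220158664))
edge pred (np.float64(320.7539197192493), np.float64(240.93363163938164)) per mm x (np.float64(320.7545044802418), np.float64(239.15746119468622))
pocket [592.10147899 229.40674229  44.        ] [-1.88132393  0.25250814 62.67836813]
[-2.83308709  0.25087822 64.67869256]
238 [ 4.5  0.7 51.5] [64 70 70]
240 [ 6.1  0.7 45.5] [34 38 40]
242 [12.1  0.6 30.6] [32 64 81]
244 [11.5  0.6 29.5] [37 70 94]
246 [10.6  0.6 29. ] [ 38  78 102]
248 [ 9.9  0.6 28.3] [ 35  78 101]
250 [ 8.7  0.6 28.3] [ 38  78 104]
252 [ 7.7  0.6 28.1] [ 41  80 108]
254 [ 6.8  0.6 27.6] [34 62 79]
256 [ 7.4  0.6 24.4] [49 46 45]
258 [ 7.3  0.6 22.4] [37 66 82]
260 [ 7.1  0.6 20.9] [32 61 74]
```

```bash
python3 - <<'E'
from tl import *
s=load('wrist');p,T,o=st()
for cu,cv in((280,330),(540,320),(265,270),(620,290)):
  X=[px_d(s,255+cu/6+i,185+cv/6+j) for i in(-1,0,1) for j in(-1,0,1)];print(np.mean(X,0).round(2))
for z in (43.5,43): print((T.T@(px_z(s,321.3,239.75,z)-p)).round(2))
E
```

```text
[590.36 217.04  42.13]
[595.2  244.04  42.5 ]
[583.18 217.25  42.47]
[593.76 252.9   42.39]
[-2.12  0.25 63.18]
[-2.36  0.25 63.68]
```

>>> drive_tool --pt "0.006 -0.0019 -0.0003 0.002 0 0 0" --pt "0.006 0 0 0.002 0 0 0" --pt "0.006 0 0 0.001 0 0 0" --pt "0.006 0 0 0.001 0 0 0" --pt "0.006 0 0 0.0005 0 0 0" --pt "0.006 0 0 0.0005 0 0 0" --pt "0.006 0 0 0.0005 0 0 0" --pt "0.006 0 0 0.0005 0 0 0" --pt "0.006 0 0 0.0005 0 0 0" --pt "0.006 0 0 0.0005 0 0 0"

```text
t: 31.8
position: [591.8, 229.0, 97.0]
orientation: [0.0, 0.113, 0.994, 0.0]
force: [-0.2, -0.5, -0.7]
grip_width: 14.1
grasp_force: 59.0
```

>>> drive_tool --pt "0.006 0 0 0.0004 0 0 0" --pt "0.006 0 0 0.0004 0 0 0" --pt "0.006 0 0 0.0004 0 0 0" --pt "0.006 0 0 0.0004 0 0 0" --pt "0.006 0 0 0.0003 0 0 0" --pt "0.006 0 0 0.0003 0 0 0" --pt "0.006 0 0 0.0003 0 0 0" --pt "0.006 0 0 0.0003 0 0 0" --pt "0.006 0 0 0 0 0 0" --pt "0.006 0 0 0 0 0 0"

```text
t: 33.05
position: [591.8, 229.0, 94.2]
orientation: [0.0, 0.113, 0.994, 0.0]
force: [-0.0, 0.1, -1.2]
grip_width: 14.2
grasp_force: 59.1
```

>>> drive_tool --pt "0.006 0 0 0.0005 0 0 0" --pt "0.006 0 0 0.0005 0 0 0" --pt "0.006 0 0 0.0005 0 0 0" --pt "0.006 0 0 0.0005 0 0 0" --pt "0.006 0 0 0.0005 0 0 0" --pt "0.006 0 0 0.0005 0 0 0" --pt "0.006 0 0 0.0005 0 0 0" --pt "0.006 0 0 0.0005 0 0 0" --pt "0.006 0 0 0 0 0 0" --pt "0.006 0 0 0 0 0 0"

```text
t: 34.3
position: [591.7, 229.0, 90.2]
orientation: [-0.0, 0.113, 0.994, 0.0]
force: [0.1, -0.6, -0.7]
grip_width: 13.9
grasp_force: 59.0
```

>>> drive_tool --pt "0.006 0 0 0.0003 0 0 0" --pt "0.006 0 0 0.0003 0 0 0" --pt "0.006 0 0 0.0003 0 0 0" --pt "0.006 0 0 0.0003 0 0 0" --pt "0.006 0 0 0.0003 0 0 0" --pt "0.006 0 0 0.0003 0 0 0" --pt "0.006 0 0 0.0002 0 0 0" --pt "0.006 0 0 0 0 0 0" --pt "0.006 0 0 0 0 0 0" --pt "0.006 0 0 0 0 0 0"

```text
t: 35.55
position: [591.9, 229.0, 88.6]
orientation: [0.0, 0.113, 0.994, 0.0]
force: [-0.7, -2.4, 5.1]
grip_width: 14.6
grasp_force: 60.1
```

Balls caught at about 8 mm, as expected, with 5 N. Pressing on.

>>> drive_tool --pt "0.006 0 0 0.0003 0 0 0" --pt "0.006 0 0 0.0003 0 0 0" --pt "0.006 0 0 0.0003 0 0 0" --pt "0.006 0 0 0.0003 0 0 0" --pt "0.006 0 0 0.0003 0 0 0" --pt "0.006 0 0 0.0003 0 0 0" --pt "0.006 0 0 0 0 0 0" --pt "0.006 0 0 0 0 0 0" --pt "0.006 0 0 0 0 0 0" --pt "0.006 0 0 0 0 0 0"

```text
t: 36.8
position: [591.6, 229.0, 86.1]
orientation: [-0.0, 0.113, 0.994, -0.0]
force: [0.9, -2.5, -1.3]
grip_width: 14.1
grasp_force: 58.8
```

>>> drive_tool --pt "0.006 0 0 0.001 0 0 0" --pt "0.006 0 0 0.001 0 0 0" --pt "0.006 0 0 0.001 0 0 0" --pt "0.006 0 0 0.001 0 0 0" --pt "0.006 0 0 0.001 0 0 0" --pt "0.006 0 0 0.001 0 0 0" --pt "0.006 0 0 0.001 0 0 0" --pt "0.006 0 0 0.001 0 0 0" --pt "0.006 0 0 0 0 0 0" --pt "0.006 0 0 0 0 0 0"

```text
t: 38.05
position: [591.7, 229.1, 78.3]
orientation: [-0.0, 0.113, 0.994, 0.0]
force: [-0.1, -4.2, -1.7]
grip_width: 14.1
grasp_force: 59.0
```

>>> drive_tool --pt "0.006 0 0 0.0005 0 0 0" --pt "0.006 0 0 0.0005 0 0 0" --pt "0.006 0 0 0.0005 0 0 0" --pt "0.006 0 0 0.0005 0 0 0" --pt "0.006 0 0 0.0005 0 0 0" --pt "0.006 0 0 0.0005 0 0 0" --pt "0.006 0 0 0 0 0 0" --pt "0.006 0 0 0 0 0 0" --pt "0.006 0 0 0 0 0 0" --pt "0.006 0 0 0 0 0 0"

```text
t: 39.3
position: [591.7, 229.1, 75.4]
orientation: [-0.0, 0.113, 0.994, 0.0]
force: [0.3, -2.9, -2.0]
grip_width: 14.4
grasp_force: 59.0
```

>>> drive_tool --pt "0.006 0 0 0.0004 0 0 0" --pt "0.006 0 0 0.0003 0 0 0" --pt "0.006 0 0 0.0003 0 0 0" --pt "0.006 0 0 0.0003 0 0 0" --pt "0.006 0 0 0.0002 0 0 0" --pt "0.006 0 0 0.0002 0 0 0" --pt "0.006 0 0 0.0002 0 0 0" --pt "0.006 0 0 0.0001 0 0 0" --pt "0.006 0 0 0 0 0 0" --pt "0.006 0 0 0 0 0 0"

```text
t: 40.55
position: [591.8, 229.0, 73.5]
orientation: [0.0, 0.113, 0.994, 0.0]
force: [-2.5, -3.7, 2.5]
grip_width: 14.1
grasp_force: 59.6
```

>>> drive_tool --pt "0.006 0 0 0.0001 0 0 0" --pt "0.006 0 0 0.0001 0 0 0" --pt "0.006 0 0 0.0001 0 0 0" --pt "0.006 0 0 0.0001 0 0 0" --pt "0.006 0 0 0.0001 0 0 0" --pt "0.006 0 0 0.0001 0 0 0" --pt "0.006 0 0 0.0001 0 0 0" --pt "0.006 0 0 0 0 0 0" --pt "0.006 0 0 0 0 0 0" --pt "0.006 0 0 0 0 0 0"

```text
t: 41.8
position: [591.8, 229.1, 73.5]
orientation: [0.0, 0.113, 0.994, 0.0]
force: [-4.8, -5.5, 7.9]
grip_width: 14.6
grasp_force: 60.8
```

>>> drive_tool --pt "0.006 0 0 0.0002 0 0 0" --pt "0.006 0 0 0.0002 0 0 0" --pt "0.006 0 0 0 0 0 0" --pt "0.012 0 0 0 0 0 0" --pt "0.02 0 0 0 0 0 0" --pt "0.035 0 0 0 0 0 0" --pt "0.035 0 0 0 0 0 0" --pt "0.035 0 0 -0.01 0 0 0" --pt "0.035 0 0 -0.04 0 0 0" --pt "0.035 0 0 -0.05 0 0 0"

```text
t: 43.05
position: [591.0, 229.0, 173.0]
orientation: [-0.001, 0.113, 0.994, -0.0]
force: [2.1, 0.0, 0.2]
grip_width: 35.1
grasp_force: 0.0
```

```bash
python3 - <<'E'
from tl import *
goto(592,229.3,180)
s=snap('wrist','w10.png');P=[]
for v in range(110,280):
  for u in range(220,420):
    if s['range_z'][v,u]>0: P.append(np.r_[px_d(s,u,v),u,v])
P=np.array(P);n=(abs(P[:,0]-592)<20)&(abs(P[:,1]-229)<20)
Q=P[n&(P[:,2]>60)&(P[:,2]<90)];Q=Q[Q[:,2]>Q[:,2].max()-4];print('head top',Q.mean(0).round(1),np.percentile(Q[:,2],[10,50,90]))
F=P[n&(P[:,2]>44.5)&(P[:,2]<55)];print('flange band',len(F),np.percentile(F[:,2],[10,50,90]))
f=P[(abs(P[:,0]-593)<4)&(abs(P[:,1]-253)<4)];print('face',np.median(f[:,2]))
E
```

```text
t 43.05 pos [591.01 228.98 172.96] F [2.1 0.  0.2] w 35.13 tool [-0.9744  0.2249  0.0017] [-0.0018  0.     -1.    ]
delta tool mm [-0.9  0.5 -7. ]
head top [592.5 228.7  75.6 320.7 217.4] [74.38875833 75.55899978 76.6511061 ]
flange band 376 [45.6877057  46.8086486  50.95273144]
face 42.536327289220864
```

View pics/w10.png

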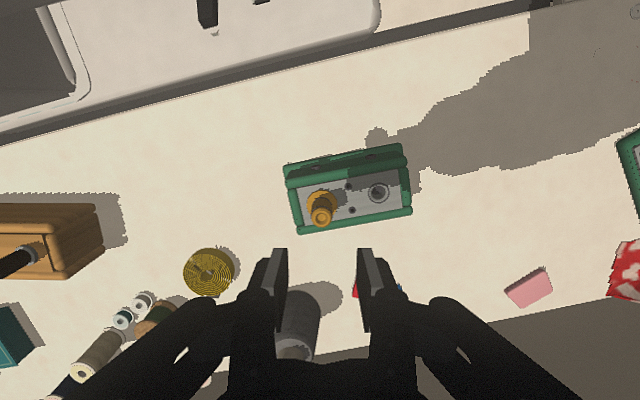

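The wrist view shows the die upright in the right pocket at (321,208). Its head top measures 33.1 mm above the face and its flange about 4 mm, so it is flush. The rod stood at full seat when last measured, its top level with the die's. I'm handing in.

```bash
python3 -c "
from cell import job
print(job.job_done())"
```

```text
the job is handed in; nothing more can be done
None
```

I handed in the job at about 43 s: the left pocket was blocked at about 14 mm and the right one was clear to 26 mm, so the rod is back in its hole and the die is pressed flush in the right pocket and released; the hand-in gave no verdict, and I viewed 11 pictures, one over the limit of 10.

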